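# Find the sample cell with the loose hinge bolt and hold its cover open

## Robot

A 6-joint arm with a two-finger parallel gripper is mounted at the origin on the work surface. World frame = base frame: x ahead of the robot, y to its left, z up, the work surface at z = 0. Lengths are in m, angles in rad, forces in N, time in s.
With the tool pointing down it reaches from about 0.4 to 0.825 m from the base axis. Payload 7 kg.
Tool frame: the origin (TCP) lies midway between the tips of the shut fingers; the grasp point (between the pads) lies 19 mm behind it; z points along the fingers, y is the line along which they close (so a half turn about z gives the same grasp; the last joint's range is limited). The gripper opens to 88 mm and grips with 3 to 60 N. Pads are 19 mm wide; open, the fingers measure 130 mm over their backs; the gripper's body (78 mm by 193 mm) begins 47 mm behind the grasp point.
Start: joints at [-0.829, 0.359, 0.012, 0, -1.224, -0.288], TCP at [0.296, -0.607, 0.2] pointing down, gripper open.
Joint ranges: [-3.07, 3.07], [-1.43, 2.12], [-1.02, 1.25], [-3.03, 1.67], [-3.05, -0], [-3.03, 3.03]. Speed limits (rad/s): [2.39, 2.39, 3.01, 3.14, 3.14, 3.14].

## Interface

Orientations are given as [roll, pitch, yaw] about the fixed x, y, z axes, in that order (R = Rz(yaw) Ry(pitch) Rx(roll)).
In Python, from station import get_state, grab_frame, calibration, job_done, boxes_of, regions_of, spot_point gives the robot as it stands. The module is installed in compiled form; this text tells all that it offers.
- The arm moves only by the tool arm_command, never from a script. Its argument "commands" is a list of rows, each an object of numbers: "tx", "ty", "tz": the shift along the tool's x, y, z each as a share of 25 cm, from -1 to 1; "twist": the turn about the tool's z as a share of 180 degrees, from -1 to 1. A call has exactly 8 rows; each row is the pose to reach, as a shift and turn from the pose commanded when the call began, along the tool's axes at that moment, turning the shorter way round; what a row does not reach only later rows make up. A row lasts 1/12 s, in which the tool goes at most 41.7 mm and 7.16 degrees, less where a joint would pass 70% of its speed; a pose out of reach is approached as far as the arm can. A call with a number of a shift or a turn outside -1 to 1 is refused whole. A call with a gripper value outside its range is refused whole. "claw" is the opening, from 0 (shut) to 1 (fully open), set as the call begins (left out, the last holds). The fingers move at their own pace and stop on an object; "grip_force" is the grip in N (left out, the last holds). Time passes only in rows, so rows that repeat a pose let the fingers close, or fill a call up. It gives the time, the measured TCP pose, the force, the opening and the grip force at its end, in the units of the state.
- get_state(): the state, without advancing time (a new reading comes with each control period).
- grab_frame(name): name is "scene" or "top" or "wrist"; returns the picture (384x512x3 uint8, red, green, blue); there is no depth.
- calibration(name): a dict with "camera_matrix" (3x3 intrinsics, pixels), "k1" (the pictures are not rectified: a ray, as slopes to the right and down, at radius r is drawn at 1 + k1 r^2 times it, then the intrinsics apply), "extrinsics" (4x4, takes a point from camera to world coordinates). Camera axes: x right, y down, z forward; pixel columns grow to the right and rows downward; lengths in m; the calibration is good to about 2 mm. A picture is of the moment at which its call begins: read the wrist's pose just before it. calibration takes no time and is no camera call; for the wrist camera it gives the pose at the moment of the call.
- job_done(): hands the job in; it is judged then, once.
Trained networks look in the newest picture that a camera, given by its name, has taken for a name from the list of things; names that differ only in an ending like _2 or _b are one class to them, and where a whole thing is asked for, a point or a joint stands for the part that bears it (a point fixed in the world has none). Each returns a list of dicts, best first, with "score" (0 to 1); they miss things now and then, are a little off and sometimes report something else, mostly with a low value. They report only what shows in the picture. A call takes as long as a camera call.
- boxes_of(query, camera): "rect" ([left, top, right, bottom] in pixels, round what is visible of it).
- regions_of(query, camera): "region" (384x512 bool, what is visible of it) and "rect" ([left, top, right, bottom] in pixels, round what is visible of it).
- spot_point(query, camera): "uv" ([column, row] in pixels: a listed point, or the origin of a listed thing).
The state is a dict: "t": time; "q": joint angles; "qd": joint speeds; "joint_efforts": joint torques, N m; "eef_pos": TCP position; "ee_rot": TCP orientation; "force": force on the tool from outside, world axes, zero at the start; "moment": the same for the moment, N m; "width": finger opening in m; "gripper_force": force on a finger pad.
Only numpy, scipy, OpenCV 4.12 (cv2) and the standard library are available. Lean on these libraries where they do the work, as an engineer would, in place of code of your own. Each camera call takes 0.05 s, during which the arm holds its last target. There are 200 camera calls.

## Task

One of the three sample cells has a loose hinge bolt: tap the bolts from above to find the one that gives way, tapping that one right down to its stop, then take that cell's cover by its grip, lift it well open (60 degrees or more) and finish while still holding it there, so that a colleague can get at the hinge. Leave the covers of the tight cells shut, do not open the loose cell's cover before its bolt has been tapped down, and leave the vials, cups and pipette where they are.

Things in the scene. Friction and masses are not known exactly. Their poses are not given: they have to be found in the camera images.
- unit_a: one of three like sample cells fixed to the bench, in any order, turned a little: white block 60 wide (y), 50 high, from x = -60 (towards the robot) to +75 mm. Origin on the bench under it; x points from the cover's grip to the bolt, y along the hinge, z up. A different one of the three has the loose bolt each time; nothing shows it
- bolt_a (a joint): vertical travel of unit_a's hex-head bolt in m: 0 = standing at its full height, positive = pushed down. A tight bolt stands on a hard seat and gives less than 2 mm under a tap; the loose one slides down 9 mm to its stop against about 2 N of friction and stays down. All stand at 0 to begin with
- bolt_a_top (a point): centre of the top of unit_a's steel bolt head, 21 mm across, 8 mm high, standing 12 mm clear of the block on a 10 mm shank: 70 mm above the bench before tapping, 55 mm along +x of the cell's origin, behind the cover's hinge. Moves with the bolt
- cap_a (a joint): angle of unit_a's hinged aluminium cover in rad: 0 = shut, positive = opened, stop at 1.4 (80 degrees). Cover 85 long, 50 wide, 8 thick, 0.13 kg; it swings up and away towards the cell's +x, and gravity and a light spring always shut it (about 1.5 N at the grip)
- cap_a_tab (a point): centre of the cover's grip: a steel roller 16 mm in diameter and 24 mm long lying along the cell's y, on an 8 mm wide neck, 35 mm clear of the block's front face; shut, it is 56 mm above the bench, 95 mm along -x of the cell's origin. Its flat ends can be pinched from above along y, and the cover then turns between the pads. Moves with the cover
- cap_a_hinge (a point): the cover's hinge axis, along the cell's y, 25 mm along +x and 56 mm above the cell's origin; the grip's centre moves on a circle of 120 mm about it
- unit_b: one of three like sample cells fixed to the bench, in any order, turned a little: white block 60 wide (y), 50 high, from x = -60 (towards the robot) to +75 mm. Origin on the bench under it; x points from the cover's grip to the bolt, y along the hinge, z up. A different one of the three has the loose bolt each time; nothing shows it
- bolt_b (a joint): vertical travel of unit_b's hex-head bolt in m: 0 = standing at its full height, positive = pushed down. A tight bolt stands on a hard seat and gives less than 2 mm under a tap; the loose one slides down 9 mm to its stop against about 2 N of friction and stays down. All stand at 0 to begin with
- bolt_b_top (a point): centre of the top of unit_b's steel bolt head, 21 mm across, 8 mm high, standing 12 mm clear of the block on a 10 mm shank: 70 mm above the bench before tapping, 55 mm along +x of the cell's origin, behind the cover's hinge. Moves with the bolt
- cap_b (a joint): angle of unit_b's hinged aluminium cover in rad: 0 = shut, positive = opened, stop at 1.4 (80 degrees). Cover 85 long, 50 wide, 8 thick, 0.13 kg; it swings up and away towards the cell's +x, and gravity and a light spring always shut it (about 1.5 N at the grip)
- cap_b_tab (a point): centre of the cover's grip: a steel roller 16 mm in diameter and 24 mm long lying along the cell's y, on an 8 mm wide neck, 35 mm clear of the block's front face; shut, it is 56 mm above the bench, 95 mm along -x of the cell's origin. Its flat ends can be pinched from above along y, and the cover then turns between the pads. Moves with the cover
- cap_b_hinge (a point): the cover's hinge axis, along the cell's y, 25 mm along +x and 56 mm above the cell's origin; the grip's centre moves on a circle of 120 mm about it
- unit_c: one of three like sample cells fixed to the bench, in any order, turned a little: white block 60 wide (y), 50 high, from x = -60 (towards the robot) to +75 mm. Origin on the bench under it; x points from the cover's grip to the bolt, y along the hinge, z up. A different one of the three has the loose bolt each time; nothing shows it
- bolt_c (a joint): vertical travel of unit_c's hex-head bolt in m: 0 = standing at its full height, positive = pushed down. A tight bolt stands on a hard seat and gives less than 2 mm under a tap; the loose one slides down 9 mm to its stop against about 2 N of friction and stays down. All stand at 0 to begin with
- bolt_c_top (a point): centre of the top of unit_c's steel bolt head, 21 mm across, 8 mm high, standing 12 mm clear of the block on a 10 mm shank: 70 mm above the bench before tapping, 55 mm along +x of the cell's origin, behind the cover's hinge. Moves with the bolt
- cap_c (a joint): angle of unit_c's hinged aluminium cover in rad: 0 = shut, positive = opened, stop at 1.4 (80 degrees). Cover 85 long, 50 wide, 8 thick, 0.13 kg; it swings up and away towards the cell's +x, and gravity and a light spring always shut it (about 1.5 N at the grip)
- cap_c_tab (a point): centre of the cover's grip: a steel roller 16 mm in diameter and 24 mm long lying along the cell's y, on an 8 mm wide neck, 35 mm clear of the block's front face; shut, it is 56 mm above the bench, 95 mm along -x of the cell's origin. Its flat ends can be pinched from above along y, and the cover then turns between the pads. Moves with the cover
- cap_c_hinge (a point): the cover's hinge axis, along the cell's y, 25 mm along +x and 56 mm above the cell's origin; the grip's centre moves on a circle of 120 mm about it
- vial_a: bystander: capped clear vial, 22 mm in diameter, 45 high, standing loose beside unit_a on its +y side; origin under its centre
- vial_b: bystander: capped clear vial, 22 mm in diameter, 45 high, standing loose beside unit_b on its +y side; origin under its centre
- vial_c: bystander: capped clear vial, 22 mm in diameter, 45 high, standing loose beside unit_c on its +y side; origin under its centre
- cup_1: bystander: clear open sample cup, 52 mm across, 55 high, loose; origin under its centre
- cup_2: bystander: like cup_1, beyond the cells
- pipette: bystander: white and green hand pipette lying loose on the right of the cells, its length roughly along world x, about 235 long, 25 thick; origin on the bench under its middle

How it is judged:
By the outcome, as a careful person would: the job done as asked, in the order asked, and still so for the second after the job is handed in, while the arm keeps its last pose, push and grip.
It also fails if it takes over 51 s, if anything falls off the work surface, if the arm or the gripper's body presses on something with over 40 N, if the wrist force passes 120 N, or if a joint passes its speed limit or range.

## Working session

There is one attempt and no reset: what is moved stays moved. The work goes in short steps, Python scripts to look and compute and a tool call to move; the robot and the scene stay as the last step left them, time stands still between calls to the robot, and variables do not carry over. Pictures are saved under pics/ and viewed, at most 10 in all, crops included, and the job is handed in when it is done.

Besides the shell and the picture viewer there is one more tool, called after "Call:" as name(argument=value, ...) on one line, values as JSON. arm_command: Moves the arm, as the interface text tells. Shift numbers are shares of 25 cm and turn numbers shares of 180 degrees, none past 1 either way. Its arguments: {"type":"object","properties":{"commands":{"type":"array"},"claw":{"type":"number"},"grip_force":{"type":"number"}},"required":["commands"]}

```bash
mkdir -p pics
cat > h.py <<'E'
import numpy as np, cv2
from station import *
from scipy.spatial.transform import Rotation as R
def ray(c,uv):
    K=np.array(c["camera_matrix"]);T=np.array(c["extrinsics"])
    d=np.array([(uv[0]-K[0,2])/K[0,0],(uv[1]-K[1,2])/K[1,1]]);s=d.copy()
    for _ in range(20): s=d/(1+c["k1"]*(s@s))
    return T[:3,3],T[:3,:3]@np.array([s[0],s[1],1])
def atz(c,uv,z):
    o,d=ray(c,uv); return o+d*(z-o[2])/d[2]
def proj(c,p):
    K=np.array(c["camera_matrix"]);T=np.array(c["extrinsics"])
    q=T[:3,:3].T@(np.array(p)-T[:3,3]);s=q[:2]/q[2];s=s*(1+c["k1"]*(s@s))
    return [K[0,0]*s[0]+K[0,2],K[1,1]*s[1]+K[1,2]]
E
python3 - <<'E'
from h import *
s=get_state();print(s["t"],s["eef_pos"],s["ee_rot"],s["width"],s["force"])
im={}
for n in ("top","scene"):
    im[n]=grab_frame(n);cv2.imwrite(f"pics/{n}0.png",im[n][:,:,::-1])
    c=calibration(n);print(n,np.round(np.array(c["extrinsics"])[:3,3],3))
    for q,z in (("bolt_a_top",.07),("cap_a_tab",.056),("cap_a_hinge",.056),("vial_a",0),("cup_1",0),("pipette",0)):
        for r in spot_point(q,n)[:5]:
            print(q,round(r["score"],2),np.round(r["uv"],1),np.round(atz(c,r["uv"],z),4))
print(get_state()["t"])
cv2.imwrite("pics/both.png",cv2.resize(np.hstack([im["top"],im["scene"]]),(800,300))[:,:,::-1])
E
```

```text
0.0 [ 0.2956714  -0.60621421  0.19913391] [ 3.13995339e+00 -1.21076960e-04 -2.68788280e+00] 0.0876313183583668 [ 0.2007559   0.36130151 -0.17419296]
top [0.41  0.009 1.193]
bolt_a_top 0.45 [354.5 188.2] [ 0.6114 -0.2349  0.07  ]
cap_a_tab 0.61 [369.3 245.9] [ 0.4593 -0.2756  0.056 ]
cap_a_hinge 0.72 [356.  199.4] [ 0.5834 -0.2415  0.056 ]
vial_a 0.61 [257.9 215.2] [0.5427 0.0217 0.    ]
vial_a 0.52 [337.2 216.4] [ 0.543  -0.1998  0.    ]
vial_a 0.47 [164.1 185.6] [0.6217 0.2895 0.    ]
vial_a 0.15 [400.  218.3] [ 0.5401 -0.3794  0.    ]
cup_1 0.73 [118.5 244.8] [0.4508 0.4113 0.    ]
cup_1 0.62 [281.3 147.5] [ 0.7384 -0.0414  0.    ]
pipette 0.66 [401.6 216. ] [ 0.5466 -0.3843  0.    ]
scene [ 1.377 -0.171  0.856]
bolt_a_top 0.56 [232.5 199.1] [ 0.5837 -0.015   0.07  ]
bolt_a_top 0.52 [146.  216.6] [ 0.5907 -0.2444  0.07  ]
cap_a_tab 0.64 [129.7 190.6] [ 0.4645 -0.2824  0.056 ]
cap_a_tab 0.25 [231.6 199.7] [ 0.5712 -0.0151  0.056 ]
cap_a_hinge 0.67 [148.1 217.4] [ 0.581  -0.2406  0.056 ]
vial_a 0.53 [337.2 203.6] [0.6071 0.2869 0.    ]
vial_a 0.47 [168.5 217.7] [ 0.5407 -0.1901  0.    ]
vial_a 0.45 [244.1 207.6] [0.5552 0.0232 0.    ]
cup_1 0.85 [239.2 258.7] [ 0.7287 -0.0327  0.    ]
cup_1 0.7 [353.6 163.3] [0.4502 0.4109 0.    ]
cup_1 0.33 [321.2 200.8] [0.5846 0.2462 0.    ]
pipette 0.62 [ 94.6 227.5] [ 0.527  -0.3919  0.    ]
0.7
```

View pics/top0.png

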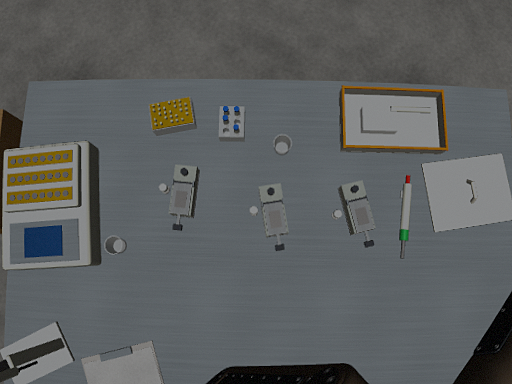

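The top view shows three cells, with bolts near (185,174), (270,190), (353,187) and grips near (178,227), (279,246), (369,244). Vials stand on the left of each cell, and the pipette is on the right at (404,215). Next I refine these positions from the dark blobs.

Run:
```python
from h import *
im=cv2.imread("pics/top0.png");g=im.max(2).astype(int);c=calibration("top")
def blob(u,v,z,r=9):
    w=g[v-r:v+r+1,u-r:u+r+1];m=(w<75).astype(np.uint8)
    n,l,st,ce=cv2.connectedComponentsWithStats(m)
    k=1+np.argmax(st[1:,4]);uv=ce[k]+[u-r,v-r];return uv,st[k],atz(c,uv,z)
for b,t in (((185,174),(178,227)),((270,190),(279,246)),((353,187),(369,244))):
    ub,sb,pb=blob(*b,.067);ut,s2,pt=blob(*t,.06);d=pb-pt
    print(ub.round(1),sb[2:],pb.round(4),ut.round(1),s2[2:],pt.round(4),np.linalg.norm(d[:2]).round(4),np.degrees(np.arctan2(d[1],d[0])).round(2))
cv2.imwrite("pics/crop.png",cv2.resize(im[150:260,150:390],None,fx=3.3,fy=3.3,interpolation=cv2.INTER_CUBIC))
```

```text
[184.  171.6] [ 7  8 45] [0.649  0.2216 0.067 ] [177.5 226.3] [10 11 63] [0.5021 0.2334 0.06  ] 0.1474 -4.57
[270.3 191. ] [ 7  7 41] [ 0.6001 -0.0106  0.067 ] [279.2 247.1] [10  7 53] [ 0.4531 -0.0362  0.06  ] 0.1492 9.89
[354.1 188.8] [ 9  8 47] [ 0.6103 -0.2344  0.067 ] [368.5 243.3] [10  8 59] [ 0.466  -0.2726  0.06  ] 0.1493 14.84
```

View pics/crop.png

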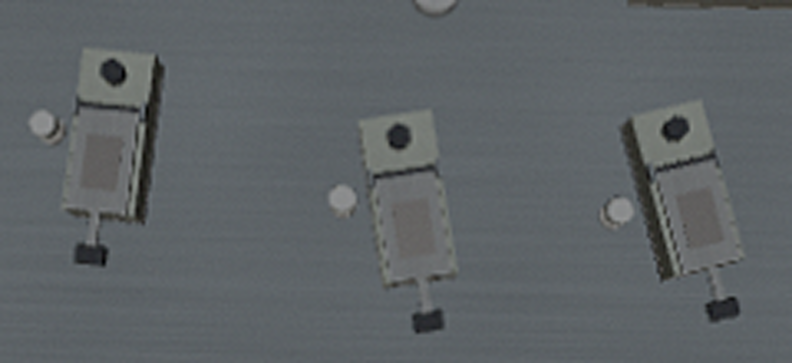

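```bash
cat >> h.py <<'E'
def go(p,yaw,s=None):
    s=s or get_state();r=R.from_euler("xyz",s["ee_rot"]);d=r.inv().apply(np.array(p)-s["eef_pos"])
    dy=(np.degrees(yaw-s["ee_rot"][2])+180)%360-180
    print("shift/0.25",(d/.25).round(3),"twist",round(-dy/180,4))
    return s
E
python3 -c "
from h import *
go([.610,-.234,.1],-np.pi)"
```

```text
shift/0.25 [-1.783  0.789  0.4  ] twist 0.1444
```

Call:
arm_command(commands=[{"tx": -0.12,"ty": 0.05,"tz": 0.0,"twist": 0.02},{"tx": -0.24,"ty": 0.1,"tz": 0.0,"twist": 0.04},{"tx": -0.38,"ty": 0.16,"tz": 0.0,"twist": 0.06},{"tx": -0.52,"ty": 0.22,"tz": 0.0,"twist": 0.08},{"tx": -0.66,"ty": 0.28,"tz": 0.05,"twist": 0.1},{"tx": -0.8,"ty": 0.34,"tz": 0.1,"twist": 0.12},{"tx": -0.9,"ty": 0.39,"tz": 0.15,"twist": 0.1444},{"tx": -0.96,"ty": 0.42,"tz": 0.18,"twist": 0.1444}], claw=0)

```text
t: 1.37
eef_pos: [0.4669, -0.4043, 0.154]
ee_rot: [3.141, -0.0, 3.139]
force: [-0.3, -0.8, -0.9]
width: 0.0398
gripper_force: 0.0
```

```bash
python3 -c "
from h import *
s=go([.610,-.234,.09],-np.pi);print(s['t'],s['eef_pos'],s['ee_rot'],s['width'])"
```

```text
shift/0.25 [-0.57   0.683  0.256] twist -0.0009
1.3667 [ 0.46694198 -0.40433624  0.15395749] [ 3.14076858e+00 -3.91288344e-04  3.13886898e+00] 0.039819397069315234
```

Call:
arm_command(commands=[{"tx": -0.1,"ty": 0.12,"tz": 0.02},{"tx": -0.2,"ty": 0.24,"tz": 0.06},{"tx": -0.3,"ty": 0.36,"tz": 0.1},{"tx": -0.4,"ty": 0.48,"tz": 0.14},{"tx": -0.5,"ty": 0.6,"tz": 0.18},{"tx": -0.57,"ty": 0.683,"tz": 0.22},{"tx": -0.57,"ty": 0.683,"tz": 0.256},{"tx": -0.57,"ty": 0.683,"tz": 0.256}])

```text
invalid input
```

Run:
```python
from h import *
s=get_state();print(s['t'],s['eef_pos'],s['ee_rot'],s['width'],s['force'])
w=grab_frame("wrist");c=calibration("wrist")
for n in ("bolt_a_top","cap_a_tab"):
  for r in spot_point(n,"wrist")[:2]: print(n,r["score"],r["uv"],atz(c,r["uv"],.07 if "bolt" in n else .056))
cv2.imwrite("pics/w1.png",w[:,:,::-1]);print(proj(c,s["eef_pos"]))
```

```text
1.3667 [ 0.46694198 -0.40433624  0.15395749] [ 3.14076858e+00 -3.91288344e-04  3.13886898e+00] 0.039819397069315234 [-0.25416222 -0.83238586 -0.94787684]
cap_a_tab 0.98 [392.6, 184.5] [ 0.46517447 -0.26996774  0.056     ]
[np.float64(254.80413408446725), np.float64(224.96996589179201)]
```

View pics/w1.png

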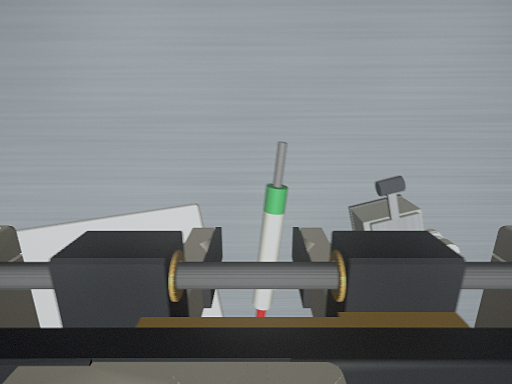

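The call was refused, probably because "twist" was left out. The wrist view shows the pipette under the fingers and the right cell's grip at (391,186), which matches the top-view estimate.

Call:
arm_command(commands=[{"tx": -0.1,"ty": 0.12,"tz": 0.02,"twist": 0},{"tx": -0.2,"ty": 0.24,"tz": 0.06,"twist": 0},{"tx": -0.3,"ty": 0.36,"tz": 0.1,"twist": 0},{"tx": -0.4,"ty": 0.48,"tz": 0.14,"twist": 0},{"tx": -0.5,"ty": 0.6,"tz": 0.18,"twist": 0},{"tx": -0.57,"ty": 0.683,"tz": 0.22,"twist": 0},{"tx": -0.57,"ty": 0.683,"tz": 0.256,"twist": 0},{"tx": -0.57,"ty": 0.683,"tz": 0.256,"twist": 0}])

```text
t: 2.18
eef_pos: [0.6077, -0.2357, 0.0893]
ee_rot: [3.141, -0.003, -3.14]
force: [-0.6, 0.6, -0.4]
width: 0.0007
gripper_force: 0.0
```

Run:
```python
from h import *
s=go([.610,-.234,.07],np.pi);print(s['t'],s['eef_pos'],s['ee_rot'],s['width'],s['force'])
w=grab_frame("wrist");c=calibration("wrist")
for n in ("bolt_a_top","cap_a_tab"):
  for r in spot_point(n,"wrist")[:2]: print(n,r["score"],r["uv"],atz(c,r["uv"],.07 if "bolt" in n else .056))
```

```text
shift/0.25 [-0.009  0.007  0.077] twist 0.0005
2.1833 [ 0.60771052 -0.23568968  0.08926745] [ 3.14109469e+00 -2.54475994e-03 -3.13996657e+00] 0.0006703659468774721 [-0.64928272  0.57782228 -0.42327653]
bolt_a_top 0.96 [256.5, 218.9] [ 0.61107721 -0.2369359   0.07      ]
```

Call:
arm_command(commands=[{"tx": -0.01,"ty": 0.0,"tz": 0.03,"twist": 0},{"tx": -0.01,"ty": 0.0,"tz": 0.05,"twist": 0},{"tx": -0.01,"ty": 0.0,"tz": 0.065,"twist": 0},{"tx": -0.01,"ty": 0.0,"tz": 0.075,"twist": 0},{"tx": -0.01,"ty": 0.0,"tz": 0.08,"twist": 0},{"tx": -0.01,"ty": 0.0,"tz": 0.085,"twist": 0},{"tx": -0.01,"ty": 0.0,"tz": 0.09,"twist": 0},{"tx": -0.01,"ty": 0.0,"tz": 0.09,"twist": 0}])

```text
t: 3.0
eef_pos: [0.6105, -0.2363, 0.0684]
ee_rot: [3.142, -0.0, -3.141]
force: [0.3, 1.2, 0.2]
width: 0.0006
gripper_force: 0.0
```

Call:
arm_command(commands=[{"tx": 0,"ty": 0.0,"tz": 0.004,"twist": 0},{"tx": 0,"ty": 0.0,"tz": 0.008,"twist": 0},{"tx": 0,"ty": 0.0,"tz": 0.012,"twist": 0},{"tx": 0,"ty": 0.0,"tz": 0.016,"twist": 0},{"tx": 0,"ty": 0.0,"tz": 0.016,"twist": 0},{"tx": 0,"ty": 0.0,"tz": 0.016,"twist": 0},{"tx": 0,"ty": 0.0,"tz": 0.016,"twist": 0},{"tx": 0,"ty": 0.0,"tz": 0.016,"twist": 0}])

```text
t: 3.67
eef_pos: [0.6105, -0.2363, 0.0646]
ee_rot: [-3.142, -0.0, -3.141]
force: [0.5, -0.7, 1.0]
width: 0.0007
gripper_force: 0.0
```

Call:
arm_command(commands=[{"tx": 0,"ty": 0.0,"tz": 0.004,"twist": 0},{"tx": 0,"ty": 0.0,"tz": 0.008,"twist": 0},{"tx": 0,"ty": 0.0,"tz": 0.012,"twist": 0},{"tx": 0,"ty": 0.0,"tz": 0.016,"twist": 0},{"tx": 0,"ty": 0.0,"tz": 0.018,"twist": 0},{"tx": 0,"ty": 0.0,"tz": 0.02,"twist": 0},{"tx": 0,"ty": 0.0,"tz": 0.02,"twist": 0},{"tx": 0,"ty": 0.0,"tz": 0.02,"twist": 0}])

```text
t: 4.33
eef_pos: [0.6105, -0.2363, 0.0596]
ee_rot: [3.142, 0.0, -3.141]
force: [0.3, -0.4, 0.9]
width: 0.0004
gripper_force: 0.0
```

Run:
```python
from h import *
s=get_state();print(s['eef_pos'],s['force'],s['joint_efforts'])
w=grab_frame("wrist");c=calibration("wrist")
cv2.imwrite("pics/w2.png",w[:,:,::-1])
for r in spot_point("bolt_a_top","wrist")[:2]: print(r["score"],r["uv"],atz(c,r["uv"],.07))
```

```text
[ 0.61054778 -0.2363111   0.05956215] [ 0.31947285 -0.36255331  0.94448008] [-5.52803322e-04 -5.97512412e+01  2.47590137e+01  5.89634344e+00
 -7.24230171e-02 -6.98976851e-05]
0.85 [256.1, 233.3] [ 0.6118887  -0.23682741  0.07      ]
```

View pics/w2.png

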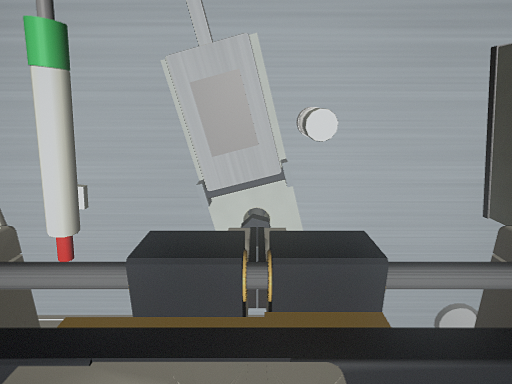

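The wrist view shows the closed fingertips on the right cell's bolt head at (257,217). I press a little further to feel for the stop.

Call:
arm_command(commands=[{"tx": 0,"ty": 0.0,"tz": 0.003,"twist": 0},{"tx": 0,"ty": 0.0,"tz": 0.006,"twist": 0},{"tx": 0,"ty": 0.0,"tz": 0.009,"twist": 0},{"tx": 0,"ty": 0.0,"tz": 0.012,"twist": 0},{"tx": 0,"ty": 0.0,"tz": 0.012,"twist": 0},{"tx": 0,"ty": 0.0,"tz": 0.012,"twist": 0},{"tx": 0,"ty": 0.0,"tz": 0.012,"twist": 0},{"tx": 0,"ty": 0.0,"tz": 0.012,"twist": 0}])

```text
t: 5.1
eef_pos: [0.6106, -0.2363, 0.0566]
ee_rot: [-3.142, 0.0, -3.141]
force: [0.1, -0.2, 0.2]
width: 0.0003
gripper_force: 0.0
```

Run:
```python
from h import *
s=get_state();w=grab_frame("scene");c=calibration("scene")
u,v=np.int32(proj(c,s["eef_pos"]));print(u,v,proj(c,[.611,-.236,.07]))
a=cv2.resize(w[v-45:v+45,u-45:u+45],(400,400),interpolation=cv2.INTER_CUBIC)
w2=grab_frame("wrist");b=cv2.resize(w2[170:270,206:306],(400,400),interpolation=cv2.INTER_CUBIC)
cv2.imwrite("pics/s3.png",np.hstack([a,b])[:,:,::-1])
```

```text
150 225 [np.float64(149.93833917225246), np.float64(221.6401766331132)]
```

View pics/s3.png

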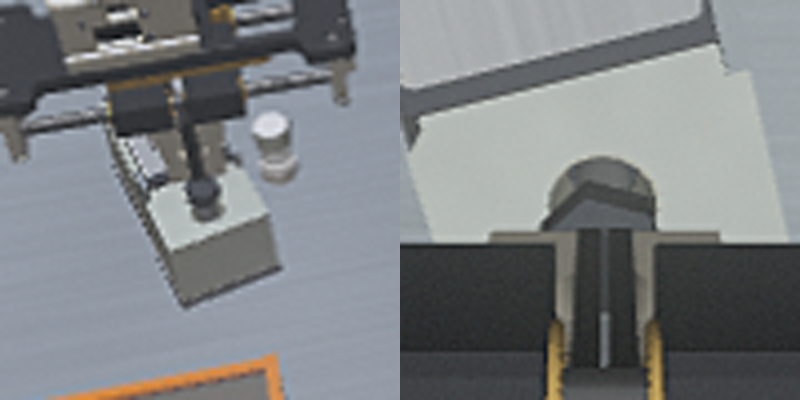

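The scene view shows the head right under the fingertips. The wrist view shows the fingers mirrored in its top, but there is still no force, so I press on in small steps.

Call:
arm_command(commands=[{"tx": 0,"ty": 0.0,"tz": 0.003,"twist": 0},{"tx": 0,"ty": 0.0,"tz": 0.006,"twist": 0},{"tx": 0,"ty": 0.0,"tz": 0.009,"twist": 0},{"tx": 0,"ty": 0.0,"tz": 0.012,"twist": 0},{"tx": 0,"ty": 0.0,"tz": 0.012,"twist": 0},{"tx": 0,"ty": 0.0,"tz": 0.012,"twist": 0},{"tx": 0,"ty": 0.0,"tz": 0.012,"twist": 0},{"tx": 0,"ty": 0.0,"tz": 0.012,"twist": 0}])

```text
t: 5.87
eef_pos: [0.6106, -0.2363, 0.0536]
ee_rot: [-3.142, 0.0, -3.141]
force: [-0.4, 0.0, -0.7]
width: 0.0004
gripper_force: 0.0
```

Call:
arm_command(commands=[{"tx": 0,"ty": 0.0,"tz": -0.03,"twist": 0},{"tx": 0,"ty": 0.0,"tz": -0.08,"twist": 0},{"tx": 0,"ty": 0.0,"tz": -0.14,"twist": 0},{"tx": -0.05,"ty": 0.0,"tz": -0.18,"twist": 0},{"tx": -0.12,"ty": 0.0,"tz": -0.2,"twist": 0},{"tx": -0.16,"ty": 0.0,"tz": -0.2,"twist": 0},{"tx": -0.16,"ty": 0.0,"tz": -0.2,"twist": 0},{"tx": -0.16,"ty": 0.0,"tz": -0.2,"twist": 0}])

```text
t: 6.53
eef_pos: [0.6504, -0.2361, 0.1033]
ee_rot: [3.141, -0.001, -3.141]
force: [-0.2, 0.6, 0.2]
width: -0.0001
gripper_force: 0.0
```

Run:
```python
from h import *
s=get_state();print(s['t'],s['eef_pos'],s['force'])
w=grab_frame("wrist");c=calibration("wrist");cv2.imwrite("pics/w4.png",w[:,:,::-1])
print("cam",np.array(c["extrinsics"]).round(3),proj(c,s["eef_pos"]),proj(c,[.611,-.236,.07]),proj(c,[.611,-.236,.061]))
for r in spot_point("bolt_a_top","wrist")[:2]: print(r["score"],r["uv"],atz(c,r["uv"],.07),atz(c,r["uv"],.061))
g=grab_frame("scene");a=g[165:255,100:280];cs=calibration("scene")
print(proj(cs,s["eef_pos"]))
cv2.imwrite("pics/s4.png",np.vstack([cv2.resize(a,(600,300),interpolation=cv2.INTER_CUBIC),cv2.resize(w[130:270,116:396],(600,300))])[:,:,::-1])
```

```text
6.5333 [ 0.65038593 -0.23609464  0.10325657] [-0.18172798  0.55227904  0.24993515]
cam [[-0.     0.959  0.284  0.573]
 [ 1.     0.     0.001 -0.236]
 [ 0.001  0.284 -0.959  0.287]
 [ 0.     0.     0.     1.   ]] [np.float64(256.94248647958983), np.float64(225.91061710305465)] [np.float64(257.0361600477819), np.float64(158.7026647152544)] [np.float64(257.0175832097426), np.float64(156.64833186153928)]
0.78 [258.2, 158.7] [ 0.61099791 -0.23514219  0.07      ] [ 0.6125856  -0.23509156  0.061     ]
[np.float64(149.00980128827453), np.float64(223.91719062594973)]
```

View pics/s4.png

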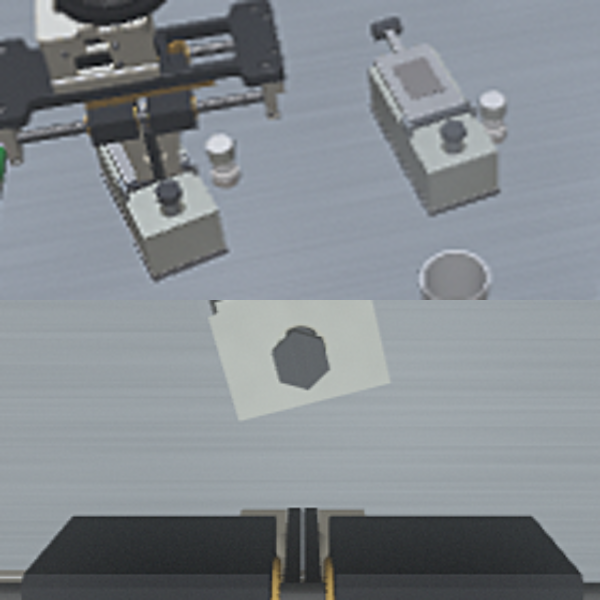

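The picture alone does not settle whether the right bolt went down. I move to the same relative view over the middle bolt at (0.600,-0.011) to compare, then tap it.

Call:
arm_command(commands=[{"tx": 0.0,"ty": 0.1,"tz": 0,"twist": 0},{"tx": 0.01,"ty": 0.24,"tz": 0,"twist": 0},{"tx": 0.02,"ty": 0.38,"tz": 0,"twist": 0},{"tx": 0.03,"ty": 0.52,"tz": 0,"twist": 0},{"tx": 0.04,"ty": 0.66,"tz": 0,"twist": 0},{"tx": 0.04,"ty": 0.8,"tz": 0,"twist": 0},{"tx": 0.04,"ty": 0.9,"tz": 0,"twist": 0},{"tx": 0.04,"ty": 0.9,"tz": 0,"twist": 0}])

```text
t: 7.35
eef_pos: [0.6401, -0.0073, 0.1037]
ee_rot: [3.141, 0.0, -3.138]
force: [0.9, -0.6, -0.5]
width: 0.0007
gripper_force: 0.0
```

Run:
```python
from h import *
s=get_state();print(s['t'],s['eef_pos'],s['force'])
w=grab_frame("wrist");c=calibration("wrist");cv2.imwrite("pics/w5.png",w[:,:,::-1])
for r in spot_point("bolt_a_top","wrist")[:2]: print(r["score"],r["uv"],atz(c,r["uv"],.07))
o=cv2.imread("pics/w4.png")
sc=grab_frame("scene");cv2.imwrite("pics/s5.png",sc[:,:,::-1])
a=[cv2.resize(i[125:195,220:300],(400,350),interpolation=cv2.INTER_CUBIC) for i in (o,w[:,:,::-1])]
b=[cv2.resize(i,(400,230),interpolation=cv2.INTER_CUBIC) for i in (sc[200:240,125:195,::-1],sc[180:220,205:275,::-1])]
cv2.imwrite("pics/c5.png",np.vstack([np.hstack(a),np.hstack(b)]))
```

```text
7.35 [ 0.64010841 -0.00727628  0.10373597] [ 0.90414425 -0.56341485 -0.45914215]
```

View pics/c5.png

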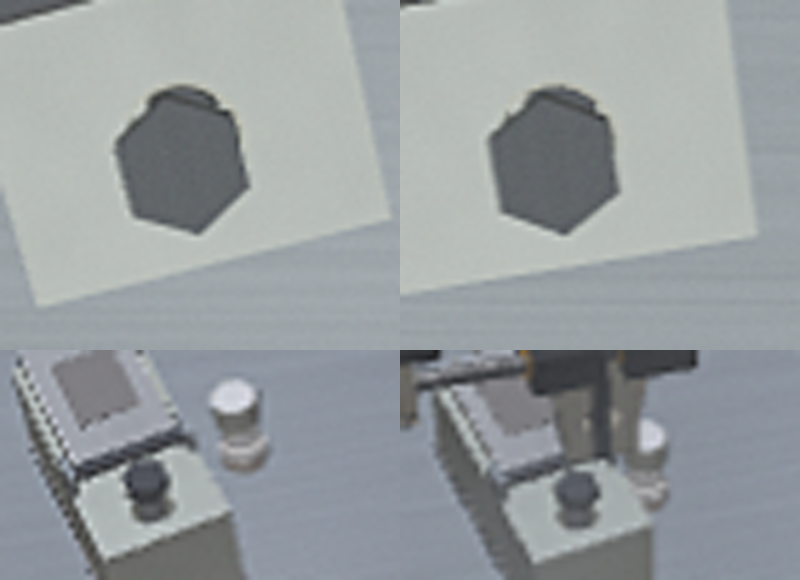

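Run:
```python
from h import *
s=get_state();e=s["eef_pos"];print(s["width"],s["q"])
for n in("scene","top"):
  c=calibration(n);print(n,proj(c,e),proj(c,e+[0,0,.02]),proj(c,e-[.02,0,0]))
t=grab_frame("top");cv2.imwrite("pics/t6.png",t[:,:,::-1]);c=calibration("scene")
sc=cv2.imread("pics/s5.png");u,v=proj(c,e)
a=cv2.resize(sc[150:230,190:290],(800,640),interpolation=cv2.INTER_CUBIC)[40:]
cv2.circle(a,(int((u-190)*8),int((v-150)*8-40)),4,(0,0,255),-1)
u,v=proj(c,e+[0,0,.02]);cv2.circle(a,(int((u-190)*8),int((v-150)*8-40)),4,(0,255,0),-1)
cv2.imwrite("pics/s6.png",a)
```

```text
0.0006053022484940589 [ 2.86835434e-01  3.75605955e-01 -1.94940992e-01  9.03030968e-06
 -1.00065446e+00 -1.85659340e+00]
scene [np.float64(238.54589576295615), np.float64(204.40301842436145)] [np.float64(238.38968864374246), np.float64(198.71461736516943)] [np.float64(236.73299095363487), np.float64(199.0444607948388)]
top [np.float64(271.0152088152021), np.float64(173.47400308917256)] [np.float64(271.1819437686681), np.float64(171.8483616016411)] [np.float64(270.90434199589515), np.float64(181.07787288962564)]
```

View pics/s6.png

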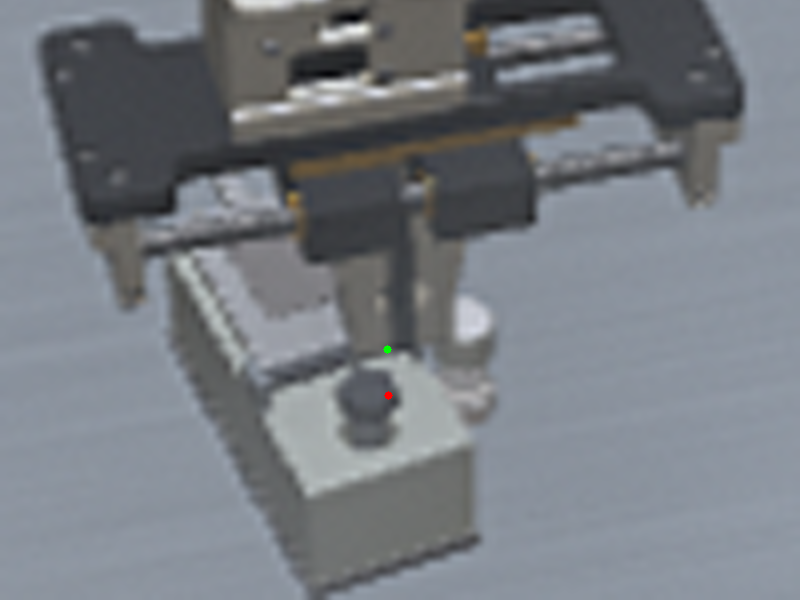

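The fingertips end at (400,352), on the green mark, about 20 mm above the reported TCP (red mark). So my first tap stopped short of the bolt. Next I tap the middle bolt, going lower with small steps.

Call:
arm_command(commands=[{"tx": 0.05,"ty": -0.005,"tz": 0.02,"twist": 0},{"tx": 0.12,"ty": -0.015,"tz": 0.06,"twist": 0},{"tx": 0.16,"ty": -0.015,"tz": 0.12,"twist": 0},{"tx": 0.16,"ty": -0.015,"tz": 0.17,"twist": 0},{"tx": 0.16,"ty": -0.015,"tz": 0.19,"twist": 0},{"tx": 0.16,"ty": -0.015,"tz": 0.2,"twist": 0},{"tx": 0.16,"ty": -0.015,"tz": 0.204,"twist": 0},{"tx": 0.16,"ty": -0.015,"tz": 0.204,"twist": 0}])

```text
t: 8.22
eef_pos: [0.6011, -0.0155, 0.0528]
ee_rot: [-3.142, 0.0, 3.141]
force: [0.9, -0.0, -0.3]
width: 0.0005
gripper_force: 0.0
```

Call:
arm_command(commands=[{"tx": 0,"ty": 0.0,"tz": 0.003,"twist": 0},{"tx": 0,"ty": 0.0,"tz": 0.006,"twist": 0},{"tx": 0,"ty": 0.0,"tz": 0.009,"twist": 0},{"tx": 0,"ty": 0.0,"tz": 0.012,"twist": 0},{"tx": 0,"ty": 0.0,"tz": 0.012,"twist": 0},{"tx": 0,"ty": 0.0,"tz": 0.012,"twist": 0},{"tx": 0,"ty": 0.0,"tz": 0.012,"twist": 0},{"tx": 0,"ty": 0.0,"tz": 0.012,"twist": 0}])

```text
t: 8.88
eef_pos: [0.6005, -0.015, 0.0496]
ee_rot: [3.142, -0.0, -3.141]
force: [0.0, 0.2, -0.3]
width: 0.0004
gripper_force: 0.0
```

Call:
arm_command(commands=[{"tx": 0,"ty": 0.016,"tz": 0.003,"twist": 0},{"tx": 0,"ty": 0.016,"tz": 0.006,"twist": 0},{"tx": 0,"ty": 0.016,"tz": 0.009,"twist": 0},{"tx": 0,"ty": 0.016,"tz": 0.012,"twist": 0},{"tx": 0,"ty": 0.016,"tz": 0.014,"twist": 0},{"tx": 0,"ty": 0.016,"tz": 0.014,"twist": 0},{"tx": 0,"ty": 0.016,"tz": 0.014,"twist": 0},{"tx": 0,"ty": 0.016,"tz": 0.014,"twist": 0}])

```text
t: 9.55
eef_pos: [0.6005, -0.0111, 0.0461]
ee_rot: [3.142, -0.0, -3.142]
force: [-0.3, -0.6, 0.7]
width: 0.0005
gripper_force: 0.0
```

Call:
arm_command(commands=[{"tx": 0,"ty": 0,"tz": 0.003,"twist": 0},{"tx": 0,"ty": 0,"tz": 0.006,"twist": 0},{"tx": 0,"ty": 0,"tz": 0.009,"twist": 0},{"tx": 0,"ty": 0,"tz": 0.012,"twist": 0},{"tx": 0,"ty": 0,"tz": 0.015,"twist": 0},{"tx": 0,"ty": 0,"tz": 0.015,"twist": 0},{"tx": 0,"ty": 0,"tz": 0.015,"twist": 0},{"tx": 0,"ty": 0,"tz": 0.015,"twist": 0}])

```text
t: 10.22
eef_pos: [0.6005, -0.0111, 0.0422]
ee_rot: [-3.142, -0.0, -3.141]
force: [0.0, -0.6, -0.3]
width: 0.0005
gripper_force: 0.0
```

Run:
```python
from h import *
s=get_state();e=s["eef_pos"];print(s["t"],e,s["force"])
w=grab_frame("wrist");sc=grab_frame("scene");c=calibration("scene")
a=cv2.resize(sc[160:230,200:280],(400,350),interpolation=cv2.INTER_CUBIC)
for dz,col in((0,(255,0,0)),(.02,(0,255,0)),(.03,(255,255,0))):
  u,v=proj(c,e+[0,0,dz]);cv2.circle(a,(int((u-200)*5),int((v-160)*5)),2,col,-1)
b=cv2.resize(w[170:258,206:306],(400,350),interpolation=cv2.INTER_CUBIC)
cv2.imwrite("pics/c7.png",np.hstack([a,b])[:,:,::-1])
```

```text
10.2167 [ 0.60045011 -0.01109053  0.04222842] [ 0.01690666 -0.61532371 -0.31080584]
```

View pics/c7.png

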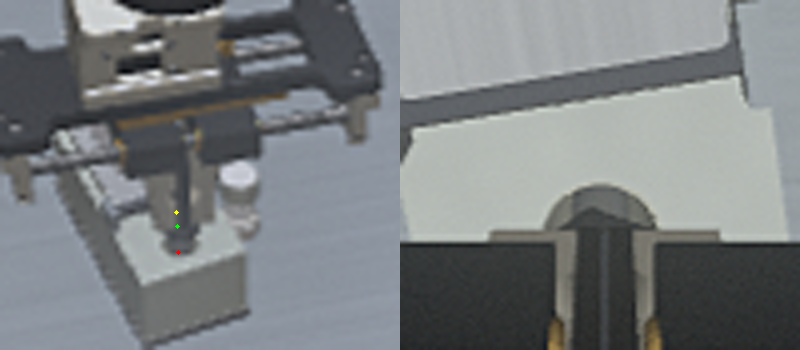

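The tip is still a little above the head, and its mirror image has not met it yet. I keep going down by feel.

Call:
arm_command(commands=[{"tx": 0,"ty": 0,"tz": 0.003,"twist": 0},{"tx": 0,"ty": 0,"tz": 0.006,"twist": 0},{"tx": 0,"ty": 0,"tz": 0.009,"twist": 0},{"tx": 0,"ty": 0,"tz": 0.012,"twist": 0},{"tx": 0,"ty": 0,"tz": 0.015,"twist": 0},{"tx": 0,"ty": 0,"tz": 0.015,"twist": 0},{"tx": 0,"ty": 0,"tz": 0.015,"twist": 0},{"tx": 0,"ty": 0,"tz": 0.015,"twist": 0}])

```text
t: 10.98
eef_pos: [0.6005, -0.0111, 0.0384]
ee_rot: [-3.142, -0.0, -3.142]
force: [-0.2, 0.1, -0.2]
width: 0.0008
gripper_force: 0.0
```

Call:
arm_command(commands=[{"tx": 0,"ty": 0,"tz": 0.003,"twist": 0},{"tx": 0,"ty": 0,"tz": 0.006,"twist": 0},{"tx": 0,"ty": 0,"tz": 0.009,"twist": 0},{"tx": 0,"ty": 0,"tz": 0.012,"twist": 0},{"tx": 0,"ty": 0,"tz": 0.015,"twist": 0},{"tx": 0,"ty": 0,"tz": 0.015,"twist": 0},{"tx": 0,"ty": 0,"tz": 0.015,"twist": 0},{"tx": 0,"ty": 0,"tz": 0.015,"twist": 0}])

```text
t: 11.65
eef_pos: [0.6005, -0.0111, 0.0349]
ee_rot: [3.142, 0.0, -3.141]
force: [-0.8, 0.5, 2.8]
width: 0.0008
gripper_force: 1.2
```

Call:
arm_command(commands=[{"tx": 0,"ty": 0,"tz": 0.003,"twist": 0},{"tx": 0,"ty": 0,"tz": 0.006,"twist": 0},{"tx": 0,"ty": 0,"tz": 0.008,"twist": 0},{"tx": 0,"ty": 0,"tz": 0.01,"twist": 0},{"tx": 0,"ty": 0,"tz": 0.01,"twist": 0},{"tx": 0,"ty": 0,"tz": 0.01,"twist": 0},{"tx": 0,"ty": 0,"tz": 0.01,"twist": 0},{"tx": 0,"ty": 0,"tz": 0.01,"twist": 0}])

```text
t: 12.32
eef_pos: [0.6008, -0.0111, 0.0346]
ee_rot: [-3.141, 0.001, -3.141]
force: [-7.8, 0.5, 19.7]
width: 0.0002
gripper_force: 10.2
```

20 N is pushing back with no travel, so the middle bolt is tight. Contact came at a reported z of about 0.035, which puts the tip about 35 mm above the reported TCP. Back to the right bolt.

Call:
arm_command(commands=[{"tx": 0,"ty": 0,"tz": -0.08,"twist": 0},{"tx": 0,"ty": -0.1,"tz": -0.14,"twist": 0},{"tx": -0.04,"ty": -0.25,"tz": -0.14,"twist": 0},{"tx": -0.04,"ty": -0.4,"tz": -0.14,"twist": 0},{"tx": -0.04,"ty": -0.55,"tz": -0.14,"twist": 0},{"tx": -0.04,"ty": -0.7,"tz": -0.14,"twist": 0},{"tx": -0.04,"ty": -0.85,"tz": -0.14,"twist": 0},{"tx": -0.04,"ty": -0.9,"tz": -0.12,"twist": 0}])

```text
t: 12.98
eef_pos: [0.6106, -0.2404, 0.0627]
ee_rot: [-3.141, 0.001, 3.139]
force: [0.9, 0.8, 0.6]
width: 0.0008
gripper_force: 0.0
```

```bash
python3 -c "
from h import *
s=go([.611,-.236,.039],np.pi);print(s['eef_pos'])"
```

```text
shift/0.25 [-0.001  0.018  0.095] twist -0.0007
[ 0.6106067  -0.24041357  0.06271405]
```

Call:
arm_command(commands=[{"tx": 0,"ty": 0,"tz": 0.04,"twist": 0},{"tx": 0,"ty": 0,"tz": 0.08,"twist": 0},{"tx": 0,"ty": 0,"tz": 0.1,"twist": 0},{"tx": 0,"ty": 0,"tz": 0.11,"twist": 0},{"tx": 0,"ty": 0,"tz": 0.115,"twist": 0},{"tx": 0,"ty": 0,"tz": 0.12,"twist": 0},{"tx": 0,"ty": 0,"tz": 0.12,"twist": 0},{"tx": 0,"ty": 0,"tz": 0.12,"twist": 0}])

```text
t: 13.65
eef_pos: [0.6116, -0.2374, 0.0423]
ee_rot: [-3.136, 0.004, -3.137]
force: [-25.7, 3.2, 68.4]
width: 0.0007
gripper_force: 34.1
```

The right bolt blocks hard at z≈0.042, about 8 mm higher than where the middle one stopped. So the middle bolt probably slid to its stop. I back off and repeat the earlier wrist view of the middle bolt to check.

Call:
arm_command(commands=[{"tx": 0,"ty": 0,"tz": -0.1,"twist": 0},{"tx": 0,"ty": 0,"tz": -0.2,"twist": 0},{"tx": -0.03,"ty": 0.15,"tz": -0.285,"twist": 0},{"tx": -0.06,"ty": 0.3,"tz": -0.285,"twist": 0},{"tx": -0.09,"ty": 0.45,"tz": -0.285,"twist": 0},{"tx": -0.116,"ty": 0.6,"tz": -0.285,"twist": 0},{"tx": -0.116,"ty": 0.75,"tz": -0.285,"twist": 0},{"tx": -0.116,"ty": 0.9,"tz": -0.285,"twist": 0}])

```text
t: 14.32
eef_pos: [0.6388, -0.0076, 0.1026]
ee_rot: [3.141, -0.001, -3.14]
force: [0.2, -0.0, 0.1]
width: 0.0006
gripper_force: 0.0
```

Call:
arm_command(commands=[{"tx": 0,"ty": 0.016,"tz": 0,"twist": 0},{"tx": 0,"ty": 0.016,"tz": 0,"twist": 0},{"tx": 0,"ty": 0.016,"tz": 0,"twist": 0},{"tx": 0,"ty": 0.016,"tz": 0,"twist": 0},{"tx": 0,"ty": 0.016,"tz": 0,"twist": 0},{"tx": 0,"ty": 0.016,"tz": 0,"twist": 0},{"tx": 0,"ty": 0.016,"tz": 0,"twist": 0},{"tx": 0,"ty": 0.016,"tz": 0,"twist": 0}])

```text
t: 14.98
eef_pos: [0.6395, -0.0079, 0.1035]
ee_rot: [-3.142, -0.0, 3.141]
force: [0.4, 0.5, 0.9]
width: 0.0003
gripper_force: 0.0
```

Run:
```python
from h import *
s=get_state();print(s['t'],s['eef_pos'],s['force'])
w=grab_frame("wrist")[:,:,::-1];sc=grab_frame("scene")[:,:,::-1];cv2.imwrite("pics/w8.png",w);cv2.imwrite("pics/s8.png",sc)
o=cv2.imread("pics/w5.png");so=cv2.imread("pics/s5.png")
a=[cv2.resize(i[125:195,215:295],(400,350),interpolation=cv2.INTER_CUBIC) for i in (o,w)]
b=[cv2.resize(i[180:220,205:275],(400,230),interpolation=cv2.INTER_CUBIC) for i in (so,sc)]
cv2.imwrite("pics/c8.png",np.vstack([np.hstack(a),np.hstack(b)]))
```

```text
14.9833 [ 0.63947992 -0.00788561  0.10353583] [0.3861406  0.51621805 0.86588806]
```

View pics/c8.png

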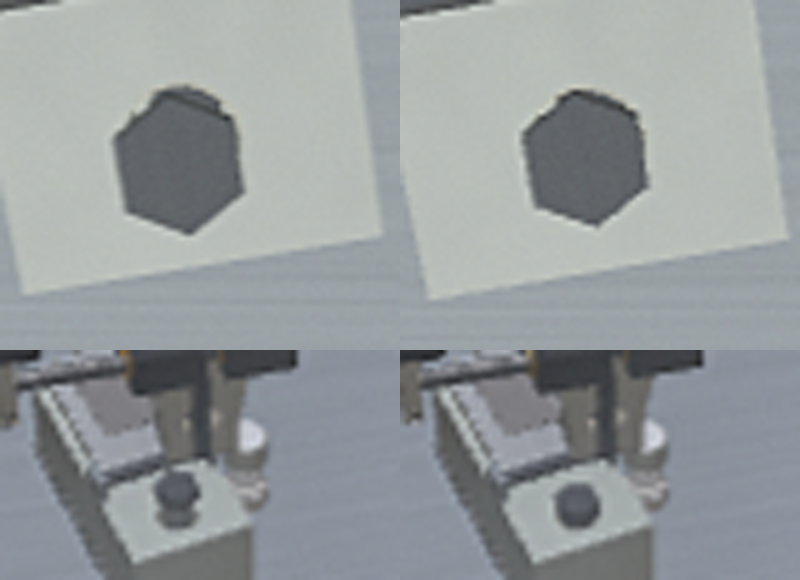

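The right-hand "after" views show the middle bolt head now sitting down on the block, so the middle cell is the loose one and its bolt is at the stop. Next is its grip, at about (0.4525,-0.0365) with the cell turned 9.9°.

Call:
arm_command(commands=[{"tx": 0.1,"ty": -0.01,"tz": -0.02,"twist": -0.01},{"tx": 0.22,"ty": -0.03,"tz": -0.02,"twist": -0.02},{"tx": 0.36,"ty": -0.05,"tz": -0.02,"twist": -0.035},{"tx": 0.5,"ty": -0.08,"tz": 0,"twist": -0.055},{"tx": 0.64,"ty": -0.1,"tz": 0.0,"twist": -0.055},{"tx": 0.72,"ty": -0.114,"tz": 0.02,"twist": -0.055},{"tx": 0.748,"ty": -0.114,"tz": 0.04,"twist": -0.055},{"tx": 0.748,"ty": -0.114,"tz": 0.06,"twist": -0.055}], claw=0.57, grip_force=20)

```text
t: 15.75
eef_pos: [0.4514, -0.0358, 0.089]
ee_rot: [3.141, 0.001, -2.969]
force: [0.1, 0.3, -0.5]
width: 0.0472
gripper_force: 0.0
```

Run:
```python
from h import *
w=grab_frame("wrist");c=calibration("wrist");cv2.imwrite("pics/w9.png",w[:,:,::-1])
for r in spot_point("cap_a_tab","wrist")[:2]: print(r["score"],r["uv"],atz(c,r["uv"],.056))
sc=grab_frame("scene")
s=go([.4525,-.0365,.0105],np.radians(-170.1));print(s['t'],s['eef_pos'],np.degrees(s['ee_rot']),s['width'])
# dark roller in wrist picture
u,v=np.int32(proj(c,[.4525,-.0365,.056]));print(u,v)
m=(w.max(2)<80).astype(np.uint8);print(["".join("#" if x else "." for x in m[y,u-40:u+40:2]) for y in range(v-30,v+30,4)])
```

```text
shift/0.25 [ 0.005 -0.004  0.312] twist 0.0002
15.9 [ 0.45362946 -0.03535934  0.08854305] [-1.79985898e+02  1.51070142e-02 -1.70072518e+02] 0.049877485846736964
255 208
['........................................', '........................................', '........................................', '........................................', '........................................', '........................................', '...........................#............', '........................................', '........................................', '........................................', '........................................', '........................................', '........................................', '#.......................................', '#.......................................']
```

Run:
```python
from h import *
w=cv2.imread("pics/w9.png");c=calibration("wrist")
g=w.max(2);u,v=255,208
for y in range(v-36,v+36,4): print(y," ".join("%3d"%x for x in g[y,u-52:u+52:4]))
for p in ((0.4525,-.0365,.056),): 
  for k in(-1,1): print(proj(c,np.array(p)+k*.012*np.array([-.172,.985,0])),proj(c,np.array(p)+k*.008*np.array([.985,.172,0])))
print(boxes_of("cap_a_tab","wrist")[:2],spot_point("cap_a_hinge","wrist")[:1])
```

```text
172 166 166 164 167 164 162 163 164 169 170 170 170 168 168 169 168 166 166 167 166 166 164 167 168 168 167
176 167 168 170 169 169 167 166 167 167 166 165 164 164 167 168 170 170 170 169 168 167 169 167 168 167 168
180 167 167 166 164 163 161 164 167 170 172 171 169 166 166 167 167 163 165 166 168 169 171 173 171 170 167
184 165 164 165 165 168 167 169 168 166 166 165 164 165 168 168 171 171 170 167 166 170 168 166 164 166 168
188 171 169 167 167 168 167 164 164 163 166 167 168 169 168 167 166 163 166 166 166 169 171 175 170 166 166
192 166 170 169 169 171 170 172 169 168 170 169 167 167 165 164 167 168 169 170 169 168 168 167 167 166 168
196 165 164 163 163 162 164 165 169 171 170 171 171 171 169 168 171 170 168 166 165 166 168 168 168 168 169
200 167 165 165 166 166 165 166 163 162 169 144 144 143 146 151 152 151 172 171 170 169 172 171 167 163 165
204 161 162 162 166 167 169 168 169 167 116 105 104 101 103 102  99  99 161 165 168 171 170 173 170 170 170
208 166 163 161 164 164 163 164 165 164 114 103 101 103 100 101 102  99 165 166 165 164 165 168 165 166 166
212 165 168 171 171 
[... 407 characters left out ...]
 172
228 110 106  54  44 162 156 121 120 119 121 120 123 179 180 167 121 118 121 120 120 119 172 168 165  54  50
232 119  97  59  47 166 128 124 121 123 123 122 119 180 180 168 121 120 120 120 121 122 158 169 171  53  64
236 117  60  56  48 171 119 122 120 121 119 120 121 177 180 167 118 122 122 122 121 123 115 165 168  53  58
240 111  56  57  50 174 121 121 120 118 119 123 119 179 180 163 120 120 121 120 123 122 120 166 165  55  60
[np.float64(240.08133677426545), np.float64(206.9484743946362)] [np.float64(255.63379980769452), np.float64(197.06239609943424)]
[np.float64(271.19579569794683), np.float64(206.9658853985795)] [np.float64(255.64355976113265), np.float64(216.65689119009983)]
[] []
```

The roller shows in the wrist picture at columns 239–270 and rows 200–221. That is centred and square between the fingers, about 2 mm further out than computed. I go down in two stages.

Call:
arm_command(commands=[{"tx": -0.004,"ty": -0.004,"tz": 0.05,"twist": 0},{"tx": -0.004,"ty": -0.004,"tz": 0.1,"twist": 0},{"tx": -0.004,"ty": -0.004,"tz": 0.14,"twist": 0},{"tx": -0.004,"ty": -0.004,"tz": 0.18,"twist": 0},{"tx": -0.004,"ty": -0.004,"tz": 0.205,"twist": 0},{"tx": -0.004,"ty": -0.004,"tz": 0.22,"twist": 0},{"tx": -0.004,"ty": -0.004,"tz": 0.23,"twist": 0},{"tx": -0.004,"ty": -0.004,"tz": 0.23,"twist": 0}])

```text
t: 16.67
eef_pos: [0.4538, -0.0364, 0.0308]
ee_rot: [-3.141, -0.001, -2.969]
force: [-0.5, 0.1, -1.0]
width: 0.0502
gripper_force: 0.0
```

Call:
arm_command(commands=[{"tx": 0,"ty": 0,"tz": 0.015,"twist": 0},{"tx": 0,"ty": 0,"tz": 0.03,"twist": 0},{"tx": 0,"ty": 0,"tz": 0.045,"twist": 0},{"tx": 0,"ty": 0,"tz": 0.06,"twist": 0},{"tx": 0,"ty": 0,"tz": 0.07,"twist": 0},{"tx": 0,"ty": 0,"tz": 0.08,"twist": 0},{"tx": 0,"ty": 0,"tz": 0.08,"twist": 0},{"tx": 0,"ty": 0,"tz": 0.08,"twist": 0}])

```text
t: 17.33
eef_pos: [0.4536, -0.0364, 0.011]
ee_rot: [-3.141, -0.0, -2.969]
force: [0.4, 0.8, 0.6]
width: 0.0501
gripper_force: 0.0
```

Now close on the roller.

Call:
arm_command(commands=[{"tx": 0,"ty": 0,"tz": 0,"twist": 0},{"tx": 0,"ty": 0,"tz": 0,"twist": 0},{"tx": 0,"ty": 0,"tz": 0,"twist": 0},{"tx": 0,"ty": 0,"tz": 0,"twist": 0},{"tx": 0,"ty": 0,"tz": 0,"twist": 0},{"tx": 0,"ty": 0,"tz": 0,"twist": 0},{"tx": 0,"ty": 0,"tz": 0,"twist": 0},{"tx": 0,"ty": 0,"tz": 0,"twist": 0}], claw=0, grip_force=20)

```text
t: 18.0
eef_pos: [0.4538, -0.0371, 0.0112]
ee_rot: [-3.141, -0.0, -2.968]
force: [0.1, -6.2, -0.4]
width: 0.0235
gripper_force: 20.0
```

Call:
arm_command(commands=[{"tx": 0,"ty": -0.004,"tz": -0.03,"twist": 0},{"tx": -0.003,"ty": -0.004,"tz": -0.055,"twist": 0},{"tx": -0.007,"ty": -0.004,"tz": -0.083,"twist": 0},{"tx": -0.016,"ty": -0.004,"tz": -0.124,"twist": 0},{"tx": -0.029,"ty": -0.004,"tz": -0.164,"twist": 0},{"tx": -0.045,"ty": -0.004,"tz": -0.203,"twist": 0},{"tx": -0.064,"ty": -0.004,"tz": -0.24,"twist": 0},{"tx": -0.064,"ty": -0.004,"tz": -0.24,"twist": 0}])

```text
t: 18.67
eef_pos: [0.47, -0.0344, 0.0728]
ee_rot: [3.141, 0.001, -2.969]
force: [-1.4, 0.9, -0.9]
width: 0.0237
gripper_force: 20.0
```

Call:
arm_command(commands=[{"tx": -0.027,"ty": 0,"tz": -0.042,"twist": 0},{"tx": -0.065,"ty": 0,"tz": -0.087,"twist": 0},{"tx": -0.107,"ty": 0,"tz": -0.128,"twist": 0},{"tx": -0.154,"ty": 0,"tz": -0.162,"twist": 0},{"tx": -0.205,"ty": 0,"tz": -0.191,"twist": 0},{"tx": -0.244,"ty": 0,"tz": -0.208,"twist": 0},{"tx": -0.267,"ty": 0,"tz": -0.216,"twist": 0},{"tx": -0.267,"ty": 0,"tz": -0.216,"twist": 0}])

```text
t: 19.33
eef_pos: [0.5356, -0.0232, 0.1258]
ee_rot: [-3.141, -0.001, -2.968]
force: [-4.5, 1.9, 8.5]
width: 0.0237
gripper_force: 20.0
```

Call:
arm_command(commands=[{"tx": 0,"ty": 0,"tz": 0,"twist": 0},{"tx": 0,"ty": 0,"tz": 0,"twist": 0},{"tx": 0,"ty": 0,"tz": 0,"twist": 0},{"tx": 0,"ty": 0,"tz": 0,"twist": 0},{"tx": 0,"ty": 0,"tz": 0,"twist": 0},{"tx": 0,"ty": 0,"tz": 0,"twist": 0},{"tx": 0,"ty": 0,"tz": 0,"twist": 0},{"tx": 0,"ty": 0,"tz": 0,"twist": 0}])

```text
t: 20.0
eef_pos: [0.5347, -0.0233, 0.1255]
ee_rot: [-3.141, -0.0, -2.969]
force: [-3.8, 1.8, 6.5]
width: 0.0239
gripper_force: 20.0
```

Run:
```python
from h import *
s=get_state();print(s['t'],s['eef_pos'],s['force'],s['width'],s['gripper_force'])
sc=grab_frame("scene");c=calibration("scene")
for q in("cap_a_tab","cap_a_hinge","vial_a","pipette","cup_1","bolt_a_top"): print(q,[(round(r["score"],2),np.round(r["uv"],0)) for r in spot_point(q,"scene")[:4]])
print(proj(c,s["eef_pos"]+[0,0,.0455]))
```

```text
20.0 [ 0.5346852 -0.0233364  0.1254909] [-3.83331707  1.81208938  6.51909401] 0.02386912762652844 19.998622834682465
cap_a_tab [(0.63, array([132., 195.]))]
cap_a_hinge [(0.64, array([151., 219.]))]
vial_a [(0.67, array([168., 220.])), (0.67, array([333., 204.])), (0.57, array([244., 209.])), (0.56, array([222., 158.]))]
pipette [(0.85, array([ 94., 227.])), (0.62, array([233., 197.]))]
cup_1 [(0.62, array([237., 260.])), (0.54, array([353., 164.]))]
bolt_a_top [(0.4, array([149., 219.]))]
[np.float64(224.03313652438757), np.float64(158.83746071605447)]
```

```bash
python3 -c "
from station import *
print(job_done())"
```

```text
the job is handed in; nothing more can be done
None
```

I handed the job in at 20 s of arm time: the middle cell's bolt was the loose one and I pressed it to its stop, then lifted that cover to about 72° and still hold it by the grip; the right bolt was tight (a 68 N wrist force on its tap), I never tapped the left, and I judged the final angle from arm travel, not a picture.

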